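# Clamp a glued sandal sole in the sole press

## Robot

A 6-joint arm with a two-finger parallel gripper is mounted at the origin on the work surface. World frame = base frame: x ahead of the robot, y to its left, z up, the work surface at z = 0. Lengths are in mm, angles in rad, forces in N, time in s.
With the tool pointing down it reaches from about 275 to 750 mm from the base axis. Payload 10.2 kg.
Tool frame: the origin (TCP) lies between the finger pads; the fingertips stand 17 mm ahead of it and the grasp point (between the pads) lies 2 mm behind it; z points along the fingers, y is the line along which they close (so a half turn about z gives the same grasp; the last joint's range is limited). The gripper opens to 85 mm and grips with 20 to 120 N. Pads are 22 mm wide; open, the fingers measure 114 mm over their backs; the gripper's body (76 mm by 85 mm) begins 54 mm behind the grasp point. The pads swing forward as they close: fully open they stand 13 mm farther back than shut.
Start: joints at [1.051, 0.313, 1.498, -0, 1.331, -0.223], TCP at [153.555, 502.048, 248.294] pointing down, gripper open.
Joint ranges: [-2.94, 2.94], [-0.97, 2.17], [0.19, 2.56], [-1.23, 4.37], [0.02, 3.11], [-2.88, 2.88]. Speed limits (rad/s): [2.39, 2.39, 3.01, 3.14, 3.14, 3.14].

## Interface

Orientations are given as a unit quaternion [w, x, y, z].
In Python, from rig import * gives the robot as it stands.
- The arm moves only by the tool step_arm, never from a script. Its argument "commands" is text: rows parted by semicolons, each of 7 numbers parted by spaces: the opening, from 0 (shut) to 1 (fully open), then the shift along the tool's x, y, z in cm, then the turn, a rotation vector about the tool's x, y, z in rad. In form: hand x y z rx ry rz; .... A call has 1 to 20 rows; each row is the pose to reach, as a shift and turn from the pose commanded when the call began, along the tool's axes at that moment; what a row does not reach only later rows make up. A row lasts 1/12 s, in which the tool goes at most 41.7 mm and 7.16 degrees, less where a joint would pass 70% of its speed; a pose out of reach is approached as far as the arm can. A call with a gripper value outside its range is refused whole. The fingers move at their own pace and stop on an object; "newtons" is the grip in N (left out, the last holds). Time passes only in rows, so rows that repeat a pose let the fingers close. It gives the time, the measured TCP pose, the force, the opening and the grip force at its end, in the units of the state.
- sense(): the state, without advancing time (a new reading comes with each control period).
- capture(name): name is "scene" or "top"; returns the picture (420x560x3 uint8, red, green, blue); there is no depth.
- camera_model(name): a dict with "mtx" (3x3 intrinsics, pixels), "k1" (the pictures are not rectified: a ray, as slopes to the right and down, at radius r is drawn at 1 + k1 r^2 times it, then the intrinsics apply), "eye" and "rotation" of the camera in the world. Camera axes: x right, y down, z forward; pixel columns grow to the right and rows downward; lengths in mm; the calibration is good to about 2 mm. A picture is of the moment at which its call begins. camera_model takes no time and is no camera call.
- finish_job(): hands the job in; it is judged then, once.
Trained networks look in the newest picture that a camera, given by its name, has taken for a name from the list of things; names that differ only in an ending like _2 or _b are one class to them, and where a whole thing is asked for, a point or a joint stands for the part that bears it (a point fixed in the world has none). Each returns a list of dicts, best first, with "score" (0 to 1); they miss things now and then, are a little off and sometimes report something else, mostly with a low value. They report only what shows in the picture. A call takes as long as a camera call.
- search_frame(camera, label): "rect" ([centre column, centre row, width, height] in pixels, round what is visible of it).
- trace(camera, label): "mask" (420x560 bool, what is visible of it) and "rect" ([centre column, centre row, width, height] in pixels, round what is visible of it).
- spot_point(camera, label): "xy" ([column, row] in pixels: a listed point, or the origin of a listed thing).
The state is a dict: "time_s": time; "joints": joint angles; "dq": joint speeds; "tau": joint torques, N m; "eef_pos": TCP position; "ee_rot": TCP orientation; "force": force on the tool from outside, world axes, zero at the start; "wrist_torque": the same for the moment, N m; "grip_width": opening from 0.0 (shut) to 1.0 (fully open); "grip_force": force on a finger pad.
Only numpy, scipy, OpenCV 4.12 (cv2) and the standard library are available. Lean on these libraries where they do the work, as an engineer would, in place of code of your own. Each camera call takes 0.05 s, during which the arm holds its last target. There are 200 camera calls.

## Task

Clamp the freshly glued sole in the bench press: bring the steel wire loop of its draw latch over the keeper hook, gently, so that its crossbar sits under the hook's lip, then swing the lever over past centre and press it down until it lies fully home. Do not force the parts, leave the things around the press where they are, and let go at the end.

Things in the scene. Friction and masses are not known exactly. Their poses are not given: they have to be found in the camera images.
- press: wooden sole press fixed to the bench: base 240 x 170 mm, 15 mm thick, with a fixed jaw block (113 x 130 mm, its top 95 mm above the bench) and a sliding jaw with its top level with it; the glued sole stands on edge between them and sticks out sideways. Origin on the bench directly below the lever's pivot; +x runs from the lever towards the keeper hook, y along the pivot axis, z up.
- lever_pivot (a point): the axis on which the lever turns, 109 mm above the bench, above the fixed jaw (axes as press).
- lever (a joint): lever angle in rad: 0 = fully home, lying flat along the press's -x on a hard rubber rest (over 35 N on it is too much); pi/2 = straight up; more = leaning to the keeper (stop at 2.3). Stays where left (0.08 Nm friction). Once hooked, the loop draws the jaw against a spring from about 0.8 rad down; dead centre is near 0.1 rad; closing takes up to about 7 N on the handle.
- handle: the lever's steel handle, turning with it: a 24 mm wide, 80 mm long, 4 mm thick plate. Origin on the pivot axis; at lever angle 0 the plate runs along -x from the pivot, its upper face 9 mm and underside 5 mm above the pivot axis (that face looks towards the keeper when the lever stands up).
- handle_tip (a point): middle of the handle's rounded free end, 81 mm from the pivot axis (a 10 mm thick roll, axis along y).
- loop: steel wire loop (45 g) hinged on the lever 25 mm from the lever's pivot, on the lever's line towards its tip: two 5 mm wires 34 mm apart straddling the lever, 87 mm long, joined at the free end by a 7 mm thick crossbar. Origin on its hinge axis, x along the wires to the crossbar, y along the hinge. Its hinge is stiff enough (0.04 Nm) to stay where left.
- crossbar (a point): middle of the loop's crossbar axis (axes as loop).
- tab (a point): grip point on the loop's upturned thumb tab, 24 mm from the crossbar; the tab is a plate 16 mm wide (along y), 4 mm thick, 34 mm long, standing up from the crossbar, leaning 25 degrees away from the lever off the loop's z axis. In a pinch the loop may keep its slope (the lever turns instead), so the height at which the crossbar lands is known only to some 10 mm.
- keeper: sliding jaw with its steel keeper: a plate level with the jaw top and on it a hook 12 mm wide, open away from the lever. Origin on the plate at the hook's inner face; x away from the lever, z up. Upright 6 mm thick (x -6 to 0 mm); the crossbar seats under the lip, its axis 3.5 mm in x, 3.5 to 7.5 mm in z. Over 30 N of the loop on plate or hook is too much; 5 to 10 N is felt.
- keeper_lip (a point): middle of the lip's free upper edge, 64 + 8 mm in x of the press when the jaw is open; 8 mm in x, 16 mm in z of the keeper; lip underside at z = 11 mm. To go in, the crossbar must pass down beyond x = 11.5 mm and then be drawn back (the stiff hinges alone resist with about 5 N).
- jaw (a joint): travel of the sliding jaw towards the fixed jaw in m: 0 = sprung open, about 0.005 = clamped (range to 0.0085; starts to move at about 10 N, then 7 N per mm).
- sandal: loose finished cream sandal, 230 x 80 mm, on the bench: leave alone.
- hammer: loose hammer on the bench: leave alone.
- jar: loose cement jar, 72 mm across and 85 mm high: leave alone.

How it is judged (in metres and radians):
On the way, in this order (a step that is already met when the one before it is completed fails the run):
1. the loop's crossbar sits behind the keeper hook, under its lip, with the lever still up (x of crossbar in the frame of keeper between 0.001 and 0.009 m and z of crossbar in the frame of keeper below 0.0095 m and value of joint lever above 0.5 rad), for 0.2 s.
2. the lever is past centre and home, the jaw drawn in by the hooked loop (value of joint lever below 0.04 rad and value of joint jaw above 0.0035 m), for 0.2 s.
At the end, for the whole second after the job is handed in: The lever is home (within 0.04 rad of lying on its rest), the crossbar sits in the keeper hook under the lip (1 to 9 mm behind the hook's inner face, its axis less than 9.5 mm above the plate), and the jaw is drawn in more than 3.5 mm (all of step 2 and x of crossbar in the frame of keeper between 0.001 and 0.009 m and z of crossbar in the frame of keeper below 0.0095 m); the robot touches nothing.
It fails at once if the loop is pressed against the keeper with more than 30 N before the lever is thrown (lever above 0.8 rad) (contact force between loop and keeper above 30 N and value of joint lever above 0.8 rad).
It fails at once if the lever is slammed or forced onto its rest with more than 35 N (contact force between handle_c1 and press_c9 above 35 N).
It fails at once if the fingers press on the sliding jaw or its keeper with more than 35 N (contact force between the fingers and keeper above 35 N).
It fails at once if a thing beside the press is moved more than 20 mm (distance of any of sandal, hammer, jar from where it was at the start of the episode above 0.02 m).
It also fails if it takes over 72 s, if anything falls off the work surface, if the arm or the gripper's body presses on something with over 40 N, if the wrist force passes 120 N, or if a joint passes its speed limit or range.

## Working session

There is one attempt and no reset: what is moved stays moved. The work goes in short steps, Python scripts to look and compute and a tool call to move; the robot and the scene stay as the last step left them, time stands still between calls to the robot, and variables do not carry over. Pictures are saved under pics/ and viewed, at most 10 in all, crops included, and the job is handed in when it is done.

Besides the shell and the picture viewer there is one more tool, called after "Emit:" by a JSON object that holds its "name" and its "arguments", one argument or row to a line. step_arm: Moves the arm, as the interface text tells. Its arguments: {"type":"object","properties":{"commands":{"type":"string"},"newtons":{"type":"number"}},"required":["commands"]}

```bash
ls; mkdir -p pics; cat > h.py <<'E'
from rig import *
import numpy as np, cv2
from scipy.spatial.transform import Rotation as R
def cam(n):
    c=camera_model(n); return np.array(c["mtx"]),c["k1"],np.array(c["eye"],float),np.array(c["rotation"])
def ray(n,xy):
    K,k1,e,Rm=cam(n)
    u=cv2.undistortPoints(np.array([[xy]],float),K,np.array([k1,0,0,0.]))[0,0]
    d=Rm@np.array([u[0],u[1],1]); return e,d/np.linalg.norm(d)
def proj(n,P):
    K,k1,e,Rm=cam(n)
    v=Rm.T@(np.array(P,float)-e); s=v[:2]/v[2]; s=s*(1+k1*(s@s)); return (K@np.array([*s,1]))[:2]
def atz(n,xy,z):
    e,d=ray(n,xy); return e+d*(z-e[2])/d[2]
def tri(a,b):
    (e1,d1),(e2,d2)=ray("scene",a),ray("top",b)
    s=np.linalg.lstsq(np.c_[d1,-d2],e2-e1,rcond=None)[0]
    p,q=e1+s[0]*d1,e2+s[1]*d2
    return (p+q)/2,np.linalg.norm(p-q)
def save(n,f):
    im=capture(n); cv2.imwrite("pics/"+f,im[:,:,::-1]); return im
E
python3 - <<'E'
from h import *
a=save("scene","s0.png");b=save("top","t0.png")
cv2.imwrite("pics/both.png",cv2.resize(np.vstack([a,b])[:,:,::-1],None,fx=.7,fy=.7))
for n in("scene","top"): print(n,cam(n)[2],cam(n)[3].round(2).tolist(),cam(n)[0][0,0])
for l in["press","lever_pivot","handle_tip","crossbar","tab","keeper","keeper_lip","loop"]:
    r=[]
    for n in("scene","top"):
        o=spot_point(n,l); r.append(o[0]["xy"] if o else None); print(l,n,[(np.round(x["xy"],1).tolist(),round(x["score"],2)) for x in o[:2]])
    if None not in [type(None) if x is None else 1 for x in r] and all(x is not None for x in r): print(tri(*r))
E
```

```text
pics
scene [1319.17229992 -479.68524641 1176.51094027] [-0.3, 0.83, 0.44, -0.16] 527.1926833107012
top [ 319.44141065   21.37469626 1464.64257479] [0.07, -0.69, 0.71, -0.06] 543.6862075820787
press scene [([290.9, 210.5], 0.66)]
press top [([248.5, 222.2], 0.58)]Traceback (most recent call last):
  File "<stdin>", line 9, in <module>
  File "h.py", line 16, in tri
    (e1,d1),(e2,d2)=ray("scene",a),ray("top",b)
                    ~~~^^^^^^^^^^^
  File "h.py", line 9, in ray
    d=Rm@np.array([u[0],u[1],1]); return e,d/np.linalg.norm(d)
      ~~^~~~~~~~~~~~~~~~~~~~~~~~
ValueError: matmul: Input operand 1 has a mismatch in its core dimension 0, with gufunc signature (n?,k),(k,m?)->(n?,m?) (size 3 is different from 4)
```

```bash
sed -i 's/np.array(c\["rotation"\])/R.from_quat(np.array(c["rotation"])[[1,2,3,0]]).as_matrix()/' h.py
python3 - <<'E'
from h import *
for l in["press","lever_pivot","handle_tip","crossbar","tab","keeper","keeper_lip","loop"]:
    r=[]
    for n in("scene","top"):
        o=spot_point(n,l); r.append(o[0]["xy"] if o else None); print(l,n,[(np.round(x["xy"],1).tolist(),round(x["score"],2)) for x in o[:2]])
    if all(x is not None for x in r):
        p,e=tri(*r); print("   ",p.round(1),round(e,1))
E
```

```text
press scene [([290.9, 210.5], 0.66)]
press top [([248.5, 222.2], 0.58)]
    [547.3 105.5   9.3] 2.9
lever_pivot scene [([293.0, 189.2], 0.69), ([290.0, 187.6], 0.51)]
lever_pivot top [([248.3, 211.6], 0.87), ([245.1, 198.4], 0.26)]
    [558.5 100.5 114. ] 0.5
handle_tip scene []
handle_tip top [([245.3, 195.9], 0.69)]
crossbar scene [([309.8, 194.3], 0.73)]
crossbar top [([243.8, 176.2], 0.78)]
    [635.6 102.6 165. ] 10.6
tab scene [([316.3, 184.1], 0.56)]
tab top [([246.2, 211.2], 0.75), ([242.3, 172.1], 0.72)]
    [574.2 130.3 124. ] 58.8
keeper scene [([306.2, 206.6], 0.85), ([307.2, 202.8], 0.18)]
keeper top [([240.6, 193.1], 0.88)]
    [610.3 115.9  82.7] 13.2
keeper_lip scene [([308.0, 204.0], 0.8), ([310.7, 192.6], 0.68)]
keeper_lip top [([247.0, 192.4], 0.93)]
    [613.  106.9  99.5] 6.5
loop scene [([295.5, 183.3], 0.72), ([309.0, 203.0], 0.34)]
loop top [([246.0, 211.3], 0.77), ([241.3, 176.6], 0.6)]
    [557.3 106.9 132. ] 3.4
```

View pics/both.png

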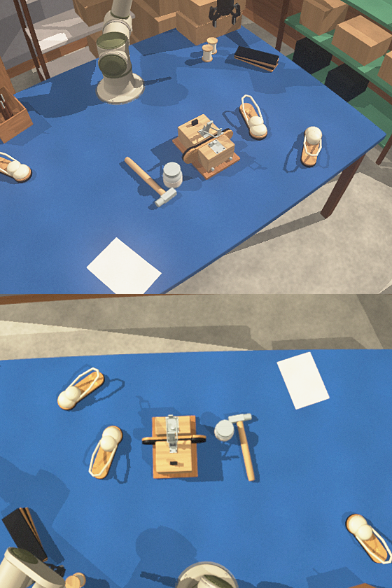

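```bash
python3 - <<'E'
from h import *
a=cv2.imread("pics/s0.png")[155:265,240:360];b=cv2.imread("pics/t0.png")[150:270,190:310]
cv2.imwrite("pics/crop.png",np.hstack([cv2.resize(a,(400,367),interpolation=2)[:367],cv2.resize(b,(400,400),interpolation=2)[:367]]))
o=trace("top","press"); m=o[0]["mask"]; print(o[0]["rect"],cv2.minAreaRect(cv2.findNonZero(m.astype(np.uint8))))
o=trace("top","loop"); m=o[0]["mask"]; print(o[0]["rect"],o[0]["score"],cv2.minAreaRect(cv2.findNonZero(m.astype(np.uint8))))
E
```

```text
[248.6, 218.8, 90.0, 84.5] ((248.86422729492188, 217.60543823242188), (89.68828582763672, 91.2870101928711), 87.70938873291016)
[247.9, 189.4, 55.6, 31.2] 0.64 ((246.93145751953125, 188.60194396972656), (28.159934997558594, 50.436553955078125), 88.36341857910156)
```

View pics/crop.png

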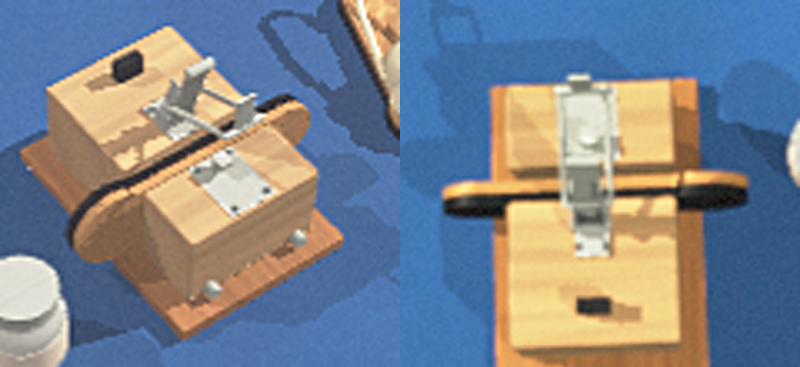

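```bash
python3 - <<'E'
from h import *
c=lambda u,v:(190+(u-400)*.3,150+v*.3)
q=[atz("top",c(*p),95)[:2] for p in [(507,205),(678,200),(680,346),(512,350),(508,85),(672,80)]]
print(np.round(q,1).tolist())
for i,j in[(0,3),(1,2),(3,2),(0,1)]:
    d=q[i]-q[j]; print(np.linalg.norm(d).round(1),np.degrees(np.arctan2(d[1],d[0])).round(1))
from scipy.optimize import least_squares
yaw0=None
obs=[("scene","piv",(293,189.2)),("top","piv",(248.3,211.6)),("scene","lip",(308,204)),("top","lip",(247,192.4)),
("top","tip",(245.3,195.9)),("scene","cb",(309.8,194.3)),("top","cb",(243.8,176.2)),("scene","tab",(316.3,184.1)),("top","tab",(242.3,172.1)),("scene","hinge",(295.5,183.3)),("top","or",(248.5,222.2)),("scene","or",(290.9,210.5)),("top","keep",(240.6,193.1)),("scene","keep",(306.2,206.6))]
def pts(p):
    x,y,yaw,L,a=p; r=R.from_euler('z',yaw).as_matrix()
    l=np.array([-np.cos(L),0,np.sin(L)]); w=np.array([np.cos(a),0,np.sin(a)]); n=np.array([-np.sin(a),0,np.cos(a)])
    P=np.array([0,0,109.]);h=P+25*l;cb=h+87*w; t=np.radians(25)
    d=dict(piv=P,lip=[72,0,111],tip=P+81*l,cb=cb,tab=cb+24*(n*np.cos(t)+w*np.sin(t)),hinge=h,keep=[64,0,95])
    d["or"]=[0,0,0]
    return {k:r@np.array(v,float)+[x,y,0] for k,v in d.items()}
def f(p):
    P=pts(p); return np.r_[np.concatenate([proj(n,P[k])-o for n,k,o in obs]),(p[2]+0.03)/.1*0]
s=least_squares(f,[555,101,0,1.9,.2],loss="soft_l1",f_scale=1.5)
print(s.x.round(3),s.cost); P=pts(s.x)
for (n,k,o),e in zip(obs,f(s.x)[:-1].reshape(-1,2)): print(n,k,e.round(1))
print({k:v.round(1).tolist() for k,v in P.items()})
E
```

```text
[[564.2, 169.0], [564.3, 37.5], [452.0, 38.9], [452.4, 166.3], [659.1, 167.5], [659.2, 39.7]]
111.8 1.4
112.3 -0.7
127.5 89.8
131.5 90.1
[5.48948e+02 1.04732e+02 2.20000e-02 2.03200e+00 4.42000e-01] 33.915564389786866
scene piv [-0.8 -1.6]
top piv [-1.4  4.2]
scene lip [ 0.6 -0.6]
top lip [-1.3 -4.6]
top tip [-0.9  0.2]
scene cb [ 4.1 -1.3]
top cb [ 0.1 -0.5]
scene tab [-1.9  2.6]
top tab [0.9 1.3]
scene hinge [-0.6  1.2]
top or [1.  0.2]
scene or [0.5 2.5]
top keep [ 5.7 -0.9]
scene keep [ 0.3 -1.2]
{'piv': [548.9, 104.7, 109.0], 'lip': [620.9, 106.3, 111.0], 'tip': [585.0, 105.5, 181.5], 'cb': [638.7, 106.7, 168.6], 'tab': [638.5, 106.7, 192.6], 'hinge': [560.1, 105.0, 131.4], 'keep': [612.9, 106.2, 95.0], 'or': [548.9, 104.7, 0.0]}
```

```bash
cat >> h.py <<'E'
def rel(pos,pitch,cur=None):
    "target TCP pos; tool down, y along +-world y, pitched about world +y; prints shift cm & rotvec from cur"
    s=sense(); p0=np.array(s["eef_pos"]); q=np.array(s["ee_rot"]); R0=R.from_quat(q[[1,2,3,0]])
    if cur is not None: p0,R0=np.array(cur[0],float),cur[1]
    c=[R.from_euler('y',pitch)*R.from_matrix(np.diag(d)) for d in([1.,-1,-1],[-1.,1,-1])]
    T=min(c,key=lambda t:(R0.inv()*t).magnitude())
    return (R0.inv().apply(np.array(pos)-p0)/10).round(2),(R0.inv()*T).as_rotvec().round(3),(np.array(pos,float),T)
E
python3 - <<'E'
from h import *
s=sense(); print(s["eef_pos"],s["ee_rot"],s["time_s"],s["force"],s["joints"])
q=np.array(s["ee_rot"]);print(R.from_quat(q[[1,2,3,0]]).as_matrix().round(2))
for p in ([620,104,290],[632,104,240]):print(rel(p,-.4))
E
```

```text
[153.53964267 502.0608389  248.29745585] [-8.99324532e-06  1.47825213e-01  9.89013502e-01 -6.07835104e-06] 1.1 [-0.07248298  0.04468521  0.11222637] [ 1.05063318e+00  3.12918768e-01  1.49766580e+00  1.27046695e-05
  1.33102595e+00 -2.23428239e-01]
[[-0.96  0.29 -0.  ]
 [ 0.29  0.96 -0.  ]
 [ 0.   -0.   -1.  ]]
(array([-56.25, -24.43,  -4.17]), array([-0.059, -0.397, -0.293]), (array([620., 104., 290.]), Rotation.from_matrix(array([[-0.92106099,  0.        ,  0.38941834],
                            [ 0.        ,  1.        ,  0.        ],
                            [-0.38941834,  0.        , -0.92106099]]))))
(array([-57.39, -24.08,   0.83]), array([-0.059, -0.397, -0.293]), (array([632., 104., 240.]), Rotation.from_matrix(array([[-0.92106099,  0.        ,  0.38941834],
                            [ 0.        ,  1.        ,  0.        ],
                            [-0.38941834,  0.        , -0.92106099]]))))
```

Emit:
{"name": "step_arm", "arguments": {
  "commands": "1 -56.2 -24.4 -4.2 -.06 -.4 -.29;1 -56.2 -24.4 -4.2 -.06 -.4 -.29;1 -56.2 -24.4 -4.2 -.06 -.4 -.29;1 -56.2 -24.4 -4.2 -.06 -.4 -.29;1 -56.2 -24.4 -4.2 -.06 -.4 -.29;1 -56.2 -24.4 -4.2 -.06 -.4 -.29;1 -56.2 -24.4 -4.2 -.06 -.4 -.29;1 -56.2 -24.4 -4.2 -.06 -.4 -.29;1 -56.2 -24.4 -4.2 -.06 -.4 -.29;1 -56.2 -24.4 -4.2 -.06 -.4 -.29;1 -56.2 -24.4 -4.2 -.06 -.4 -.29;1 -56.2 -24.4 -4.2 -.06 -.4 -.29;1 -56.2 -24.4 -4.2 -.06 -.4 -.29;1 -56.2 -24.4 -4.2 -.06 -.4 -.29;1 -56.2 -24.4 -4.2 -.06 -.4 -.29;1 -56.2 -24.4 -4.2 -.06 -.4 -.29;1 -56.2 -24.4 -4.2 -.06 -.4 -.29;1 -56.2 -24.4 -4.2 -.06 -.4 -.29",
  "newtons": 40
}}

```text
time_s: 2.6
eef_pos: [619.1, 104.8, 290.0]
ee_rot: [0.2, 0.001, 0.98, 0.0]
force: [0.0, 0.0, 0.0]
grip_width: 1.0
grip_force: 0.0
```

```bash
python3 - <<'E'
from h import *
a=save("scene","s1.png")
cv2.imwrite("pics/c1.png",cv2.resize(a[120:250,230:370,::-1],None,fx=4,fy=4,interpolation=2))
for l in("tab","crossbar","handle_tip"): print(l,[(x["xy"],x["score"]) for x in spot_point("scene",l)[:2]])
s=sense();print(s["eef_pos"],s["force"],s["joints"]); print(rel([638,104,197],-.4),rel([629,104,220],-.4))
# check: model tab column in scene for z range
for z in(185,192,200): print(z,proj("scene",[638,105,z]),proj("scene",[633,104,z]))
E
```

```text
tab [([314.4, 183.7], 0.42)]
crossbar [([310.4, 194.1], 0.52)]
handle_tip [([300.7, 175.8], 0.63)]
[619.04298423 105.32556153 290.63198419] [-0.95106685  0.04955274  0.15804399] [-0.02102527  0.3213481   1.4252648   0.01011239  0.99171405 -1.59421838]
(array([ 1.93, -0.14,  9.36]), array([ 0.   ,  0.003, -0.001]), (array([638., 104., 197.]), Rotation.from_matrix(array([[-0.92106099,  0.        ,  0.38941834],
                            [ 0.        ,  1.        ,  0.        ],
                            [-0.38941834,  0.        , -0.92106099]])))) (array([ 1.86, -0.14,  6.89]), array([ 0.   ,  0.003, -0.001]), (array([629., 104., 220.]), Rotation.from_matrix(array([[-0.92106099,  0.        ,  0.38941834],
                            [ 0.        ,  1.        ,  0.        ],
                            [-0.38941834,  0.        , -0.92106099]]))))
185 [313.55397833 188.84768133] [312.04494066 187.81071376]
192 [313.69709461 186.98961123] [312.18170455 185.95164854]
200 [313.86181131 184.84801289] [312.33910549 183.8089521 ]
```

View pics/c1.png

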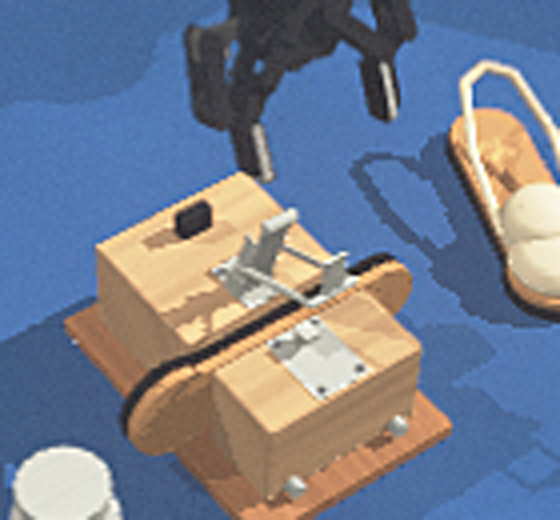

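```bash
cat >> h.py <<'E'
def pts(x,y,L,a,t=np.radians(25)):
    l=np.array([-np.cos(L),0,np.sin(L)]); w=np.array([np.cos(a),0,np.sin(a)]); n=np.array([-np.sin(a),0,np.cos(a)])
    P=np.array([x,y,109.]);h=P+25*l;cb=h+87*w
    d=n*np.cos(t)+w*np.sin(t)
    return dict(piv=P,lip=np.array([x+72,y,111]),tip=P+81*l,cb=cb,tab=cb+24*d,top=cb+34*d,hinge=h,d=d)
E
python3 - <<'E'
from h import *
from scipy.optimize import least_squares
obs=[("scene","piv",(293,189.2)),("top","piv",(248.3,211.6)),("scene","lip",(307,203)),("top","lip",(247,192.4)),
("top","tip",(245.3,195.9)),("scene","tip",(300.7,175.8)),("scene","cb",(311,191.8)),("top","cb",(243.8,176.2)),("scene","tab",(313.8,187)),("top","tab",(242.3,172.1)),("scene","hinge",(295.5,183.3))]
def f(p):
    P=pts(*p); return np.concatenate([proj(n,P[k])-o for n,k,o in obs])
s=least_squares(f,[549,104,2,.4],loss="soft_l1",f_scale=1.5)
print(s.x.round(3),s.cost); P=pts(*s.x)
for (n,k,o),e in zip(obs,f(s.x).reshape(-1,2)): print(n,k,e.round(1))
print({k:v.round(1).tolist() for k,v in P.items()})
E
```

```text
[5.49855e+02 1.04637e+02 1.99300e+00 4.57000e-01] 18.9721152230105
scene piv [-0.6 -1.4]
top piv [-1.4  3.8]
scene lip [1.3 0.9]
top lip [-0.6 -4.9]
top tip [-0.6  0.8]
scene tip [-0.2  0.7]
scene cb [2.2 1. ]
top cb [ 0.9 -0.5]
scene tab [-0.2 -0.6]
top tab [1.8 1.5]
scene hinge [-0.7  1.2]
{'piv': [549.9, 104.6, 109.0], 'lip': [621.9, 104.6, 111.0], 'tip': [583.0, 104.6, 182.9], 'cb': [638.2, 104.6, 170.2], 'tab': [637.7, 104.6, 194.2], 'top': [637.5, 104.6, 204.2], 'hinge': [560.1, 104.6, 131.8], 'd': [-0.0, 0.0, 1.0]}
```

```bash
python3 - <<'E'
from h import *
print(atz("scene",(306.3,202.5),108),atz("scene",(308,204),108),atz("top",(247,190.5),108),atz("top",(247,192.4),108))
print(atz("scene",(230+98/4*1+0,120+245/4),95)) # fixed block far-left corner
for c in [(97,245),(240,172),(213,378),(275,432),(422,352)]: print(c,atz("scene",(230+c[0]/4,120+c[1]/4),95))
a=cv2.imread("pics/s1.png")[180:225,285:335];b=cv2.imread("pics/t0.png")[165:215,220:275]
cv2.imwrite("pics/c2.png",np.hstack([cv2.resize(a,(400,360),interpolation=2),cv2.resize(b,(396,360),interpolation=2)]))
E
```

```text
[613.02914212 104.7304188  108.        ] [619.82026702 105.29966708 108.        ] [614.5200909  103.42820337 108.        ] [609.56131518 103.51042479 108.        ]
[459.10647506  39.88476518  95.        ]
(97, 245) [458.70581308  39.31117935  95.        ]
(240, 172) [457.55550358 163.23148248  95.        ]
(213, 378) [603.04422895  36.63754479  95.        ]
(275, 432) [662.95917266  43.57679479  95.        ]
(422, 352) [664.72519302 164.61544064  95.        ]
```

View pics/c2.png

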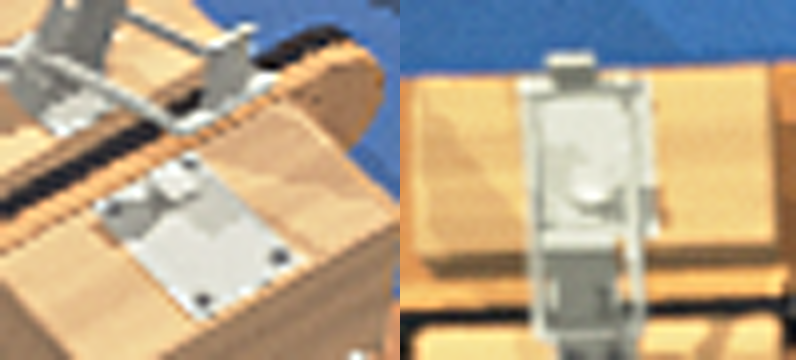

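Emit:
{"name": "step_arm", "arguments": {
  "commands": "1 1.9 -.1 5 0 0 0;1 1.9 -.1 5 0 0 0;1 1.9 -.1 7 0 0 0;1 1.9 -.1 8.5 0 0 0;1 1.9 -.1 9.3 0 0 0;1 1.9 -.1 9.3 0 0 0;1 1.9 -.1 9.3 0 0 0"
}}

```text
time_s: 3.38
eef_pos: [638.5, 103.7, 197.8]
ee_rot: [0.2, 0.001, 0.98, 0.0]
force: [0.2, -0.3, -0.5]
grip_width: 0.999
grip_force: 0.0
```

Emit:
{"name": "step_arm", "arguments": {
  "commands": "0 0 0 0 0 0 0;0 0 0 0 0 0 0;0 0 0 0 0 0 0;0 0 0 0 0 0 0;0 0 0 0 0 0 0;0 0 0 0 0 0 0;0 0 0 0 0 0 0;0 0 0 0 0 0 0",
  "newtons": 40
}}

```text
time_s: 4.05
eef_pos: [638.8, 105.3, 197.8]
ee_rot: [0.201, 0.001, 0.98, 0.002]
force: [1.5, 12.0, 1.6]
grip_width: 0.174
grip_force: 39.0
```

```bash
python3 - <<'E'
from h import *
a=save("scene","s2.png");s=sense();print(s["eef_pos"],s["force"],s["grip_width"],s["grip_force"],s["time_s"])
b=save("top","t2.png")
cv2.imwrite("pics/c3.png",np.hstack([cv2.resize(a[160:220,280:340,::-1],(400,400),interpolation=2),cv2.resize(b[150:220,215:285,::-1],(400,400),interpolation=2)]))
E
```

```text
[638.76729951 105.35552642 197.81147734] [ 1.54295387 11.58018224  0.32689456] 0.17317613137270296 39.0507835149765 4.1
```

View pics/c3.png

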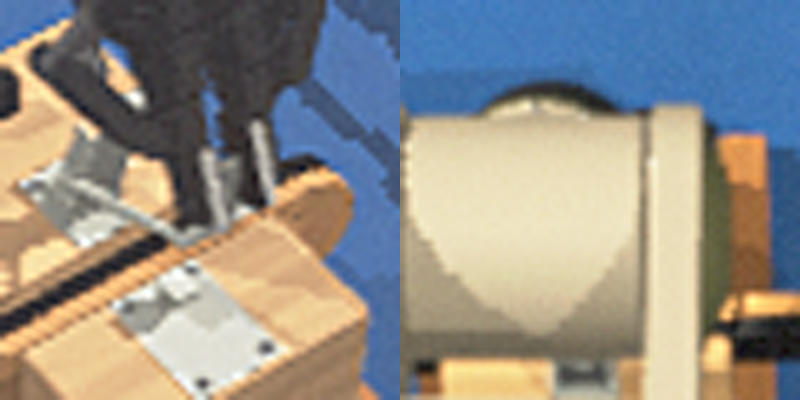

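```bash
cat >> h.py <<'E'
PX,PY=549.0,106.0
A0,CB0,T0=.457,np.array([638.2,0,170.2]),np.array([638.8,0,197.8])
def solve(cx,cz):
    "press pivot PX; world cb x,z -> L,a"
    v=np.array([cx-PX,cz-109]); d=np.hypot(*v)
    th=np.arctan2(v[1],v[0])+np.arccos((d*d+625-87**2)/(50*d))
    h=25*np.array([np.cos(th),np.sin(th)]); w=v-h
    return np.pi-th,np.arctan2(w[1],w[0])
def tool(cx,cz,dz=0):
    L,a=solve(cx,cz); p=A0-a
    t=np.array([cx,0,cz])+R.from_euler('y',p).apply(T0-CB0)
    return L,a,p-.4-.0,[t[0],PY,t[2]]
E
python3 - <<'E'
from h import *
print(solve(638.2,170.2))
for c in [(637,160),(636,150),(635,140),(634,130),(633,120),(632,112),(632,106),(632,101),(625,100.5),(615.5,100.5)]:
    L,a,p,t=tool(*c); r=rel(t,p); print(c,round(L,2),round(a,2),np.round(t,1),round(p,2),r[0],r[1])
E
```

```text
(np.float64(2.044673444965612), np.float64(0.4642552274342329))
(637, 160) 1.78 0.31 [641.6 106.  187.2] -0.25 [0.15 0.06 1.09] [ 0.003  0.152 -0.003]
(636, 150) 1.63 0.19 [644.  106.  176.4] -0.13 [0.36 0.06 2.17] [ 0.003  0.276 -0.003]
(635, 140) 1.54 0.07 [646.  106.  165.3] -0.01 [0.61 0.05 3.27] [ 0.003  0.392 -0.002]
(634, 130) 1.49 -0.05 [647.8 106.  153.9] 0.1 [0.9  0.05 4.39] [ 0.003  0.507 -0.002]
(633, 120) 1.5 -0.16 [649.5 106.  142.2] 0.22 [1.21 0.05 5.54] [ 0.004  0.622 -0.002]
(632, 112) 1.52 -0.26 [650.5 106.  132.5] 0.31 [1.49 0.04 6.47] [ 0.004  0.717 -0.002]
(632, 106) 1.6 -0.33 [651.9 106.  125.1] 0.38 [1.65 0.04 7.2 ] [ 0.004  0.789 -0.002]
(632, 101) 1.67 -0.39 [653.  106.  118.9] 0.44 [1.8  0.04 7.82] [ 0.004  0.849 -0.002]
(625, 100.5) 1.39 -0.39 [646.1 106.  118.3] 0.45 [2.46 0.04 7.6 ] [ 0.004  0.852 -0.002]
(615.5, 100.5) 0.88 -0.32 [635.4 106.  119.7] 0.38 [3.39 0.03 7.05] [ 0.004  0.786 -0.002]
```

Emit:
{"name": "step_arm", "arguments": {
  "commands": "0 .05 .15 .4 0 .05 0;0 .1 .2 .75 0 .1 0;0 .15 .2 1.1 0 .15 0;0 .22 .2 1.5 0 .2 0;0 .3 .2 1.85 0 .24 0;0 .36 .2 2.2 0 .28 0;0 .45 .2 2.6 0 .32 0;0 .53 .2 2.9 0 .35 0;0 .61 .2 3.3 0 .39 0;0 .7 .2 3.7 0 .43 0;0 .8 .2 4.05 0 .47 0;0 .9 .2 4.4 0 .51 0;0 1 .2 4.8 0 .545 0;0 1.1 .2 5.15 0 .58 0;0 1.2 .2 5.55 0 .62 0;0 1.2 .2 5.55 0 .62 0"
}}

```text
time_s: 5.48
eef_pos: [649.9, 106.3, 139.9]
ee_rot: [-0.109, 0.001, 0.994, 0.001]
force: [2.5, 4.5, -2.3]
grip_width: 0.172
grip_force: 39.1
```

```bash
python3 - <<'E'
from h import *
a=save("scene","s3.png");s=sense();print(s["eef_pos"],s["force"],s["grip_width"],s["grip_force"],s["time_s"],s["wrist_torque"],s["joints"])
for l in("crossbar","handle_tip","keeper_lip","tab"): print(l,[(np.round(x["xy"],1),round(x["score"],2)) for x in spot_point("scene",l)[:2]])
P=pts(PX,PY,*solve(633,120)); print({k:proj("scene",P[k]).round(1).tolist() for k in("cb","tip","lip","tab")})
cv2.imwrite("pics/c4.png",cv2.resize(a[160:220,280:340,::-1],(600,600),interpolation=2))
E
```

```text
[649.79515867 106.39558152 140.31150569] [ 1.68873416  5.39454005 -2.36947762] 0.17074658060185033 39.03719902038574 5.5333 [ 0.60281428 -0.64692188 -0.03330019] [-1.51343009e-02  8.20379955e-01  9.77785317e-01 -3.47407377e-04
  1.56075033e+00 -1.58412640e+00]
crossbar [(array([307.1, 205.6]), 0.53)]
handle_tip [(array([291. , 188.3]), 0.7)]
keeper_lip [(array([307.1, 203.2]), 0.97)]
tab [(array([313.6, 201. ]), 0.59)]
{'cb': [311.4, 204.1], 'tip': [291.9, 165.3], 'lip': [308.5, 203.4], 'tab': [314.9, 202.4]}
```

View pics/c4.png

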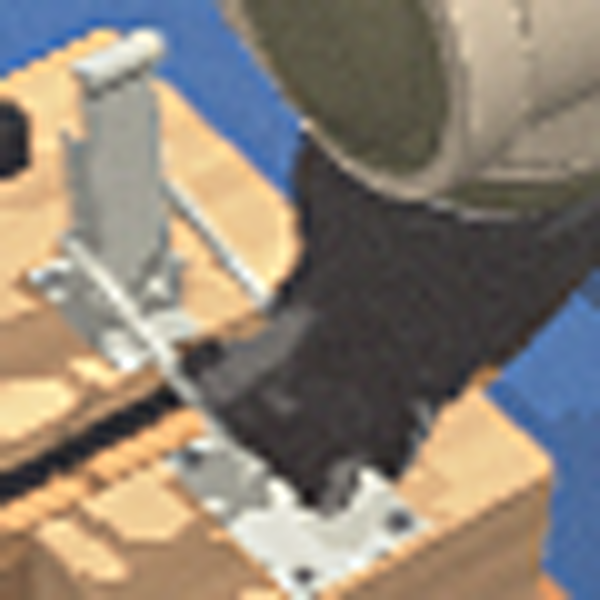

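Emit:
{"name": "step_arm", "arguments": {
  "commands": "0 -.08 0 .3 0 .03 0;0 -.16 0 .55 0 .055 0;0 -.23 0 .8 0 .08 0;0 -.35 0 1.05 0 .11 0;0 -.45 0 1.25 0 .13 0;0 -.55 0 1.45 0 .15 0;0 -.61 0 1.6 0 .165 0;0 -.61 0 1.6 0 .165 0;0 -.61 0 1.6 0 .165 0"
}}

```text
time_s: 6.48
eef_pos: [651.4, 106.4, 123.6]
ee_rot: [-0.191, 0.001, 0.982, 0.001]
force: [-2.7, 4.0, -2.1]
grip_width: 0.168
grip_force: 39.1
```

Emit:
{"name": "step_arm", "arguments": {
  "commands": "0 -.06 0 .09 0 .01 0;0 -.11 0 .18 0 .02 0;0 -.17 0 .27 0 .03 0;0 -.17 0 .27 0 .03 0;0 -.17 0 .27 0 .03 0"
}}

```text
time_s: 6.9
eef_pos: [651.9, 106.4, 120.6]
ee_rot: [-0.206, 0.001, 0.979, 0.001]
force: [-3.4, 4.5, -2.1]
grip_width: 0.169
grip_force: 39.0
```

Emit:
{"name": "step_arm", "arguments": {
  "commands": "0 -.06 0 .09 0 .01 0;0 -.11 0 .18 0 .02 0;0 -.17 0 .27 0 .03 0;0 -.17 0 .27 0 .03 0;0 -.17 0 .27 0 .03 0"
}}

```text
time_s: 7.32
eef_pos: [652.3, 106.4, 117.5]
ee_rot: [-0.22, 0.001, 0.975, 0.001]
force: [-3.3, 4.4, -1.7]
grip_width: 0.175
grip_force: 39.0
```

Emit:
{"name": "step_arm", "arguments": {
  "commands": "0 -.04 0 .09 0 .005 0;0 -.08 0 .18 0 .01 0;0 -.08 0 .18 0 .01 0;0 -.08 0 .18 0 .01 0"
}}

```text
time_s: 7.65
eef_pos: [652.5, 106.4, 116.0]
ee_rot: [-0.225, 0.001, 0.974, 0.001]
force: [-2.3, 4.3, -0.2]
grip_width: 0.167
grip_force: 39.2
```

```bash
python3 - <<'E'
from h import *
a=save("scene","s4.png");s=sense();print(s["eef_pos"],s["force"],s["grip_width"],s["time_s"])
for l in("crossbar","handle_tip","loop"): print(l,[(np.round(x["xy"],1),round(x["score"],2)) for x in spot_point("scene",l)[:2]])
for z in(98,102,106):
  P=pts(PX,PY,*solve(632,z)); print(z,{k:proj("scene",P[k]).round(1).tolist() for k in("cb","tip","lip")},proj("scene",P["cb"]-[0,19,0]),proj("scene",P["hinge"]-[0,17,0]))
cv2.imwrite("pics/c5.png",cv2.resize(a[160:220,280:340,::-1],(600,600),interpolation=2))
E
```

```text
[652.43264611 106.44549486 115.99749274] [-3.17969639  5.12902976 -0.89082077] 0.16733106477531196 7.7
crossbar [(array([308.3, 209.2]), 0.58)]
handle_tip [(array([294.6, 168.5]), 0.51)]
loop [(array([292.2, 178.7]), 0.51)]
98 {'cb': [310.8, 209.2], 'tip': [296.0, 169.6], 'lip': [308.5, 203.4]} [305.07796857 212.32160602] [288.48777126 184.74934082]
102 {'cb': [310.9, 208.2], 'tip': [294.8, 168.2], 'lip': [308.5, 203.4]} [305.13857632 211.36045767] [288.13916423 184.33852452]
106 {'cb': [310.9, 207.2], 'tip': [293.7, 167.1], 'lip': [308.5, 203.4]} [305.19941082 210.3950482 ] [287.82738288 183.99407533]
```

View pics/c5.png

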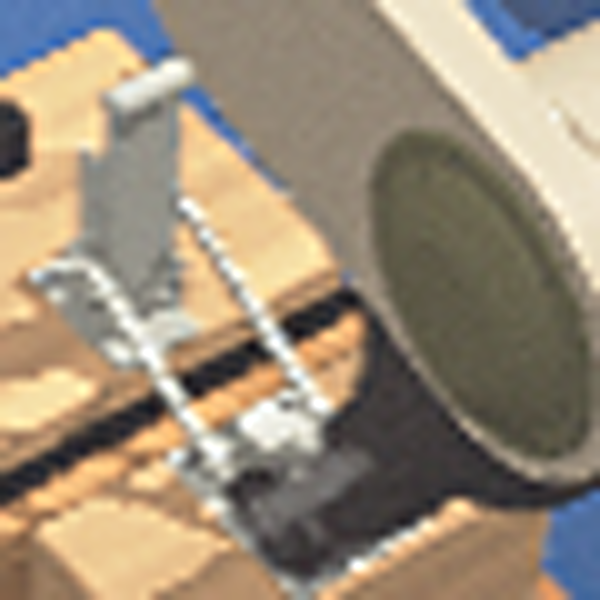

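Emit:
{"name": "step_arm", "arguments": {
  "commands": "0 -.03 0 .07 0 0 0;0 -.06 0 .15 0 .0 0;0 -.06 0 .15 0 .0 0;0 -.06 0 .15 0 0 0"
}}

```text
time_s: 8.18
eef_pos: [652.5, 106.4, 115.8]
ee_rot: [-0.224, 0.001, 0.975, 0.001]
force: [-3.5, 5.0, 6.3]
grip_width: 0.168
grip_force: 39.7
```

Emit:
{"name": "step_arm", "arguments": {
  "commands": "0 .13 0 -.26 0 0 0;0 .13 0 -.26 0 0 0;0 .3 0 -.15 0 0 0;0 .5 0 -.05 0 0 0;0 .73 0 .03 0 0 0;0 .9 0 .09 0 -.01 0;0 1.1 0 .15 0 -.02 0;0 1.24 0 .2 0 -.03 0;0 1.24 0 .2 0 -.03 0;0 1.24 0 .2 0 -.03 0"
}}

```text
time_s: 9.02
eef_pos: [641.5, 106.3, 118.2]
ee_rot: [-0.208, 0.001, 0.978, 0.001]
force: [5.3, 5.3, -3.0]
grip_width: 0.17
grip_force: 39.3
```

Emit:
{"name": "step_arm", "arguments": {
  "commands": "0 .14 0 .05 0 -.01 0;0 .28 0 .1 0 -.02 0;0 .42 0 .15 0 -.03 0;0 .57 0 .2 0 -.04 0;0 .57 0 .2 0 -.04 0;0 .57 0 .2 0 -.04 0"
}}

```text
time_s: 9.52
eef_pos: [637.6, 106.2, 119.3]
ee_rot: [-0.184, 0.001, 0.983, 0.002]
force: [17.3, 6.4, -2.5]
grip_width: 0.17
grip_force: 39.8
```

Emit:
{"name": "step_arm", "arguments": {
  "commands": "0 -.19 0 -.05 0 0 0;0 -.19 0 -.05 0 0 0"
}}

```text
time_s: 9.68
eef_pos: [638.2, 106.2, 119.0]
ee_rot: [-0.187, 0.001, 0.982, 0.001]
force: [8.8, 5.2, 0.4]
grip_width: 0.176
grip_force: 39.7
```

```bash
python3 - <<'E'
from h import *
a=save("scene","s5.png");s=sense();print(s["eef_pos"],s["force"],s["grip_width"],s["time_s"])
for x in(614,618,622):
  P=pts(PX,PY,*solve(x,100)); print(x,solve(x,100),{k:proj("scene",P[k]).round(1).tolist() for k in("cb","tip")})
print([(np.round(x["xy"],1),round(x["score"],2)) for x in spot_point("scene","handle_tip")[:2]])
cv2.imwrite("pics/c6.png",cv2.resize(a[160:220,280:340,::-1],(600,600),interpolation=2))
E
```

```text
[638.26707392 106.22972386 119.03652393] [9.29516306 4.90268584 0.13749933] 0.16757917406777614 9.7333
614 (np.float64(0.7743547258390988), np.float64(-0.3092912581515737)) {'cb': [306.8, 204.5], 'tip': [280.5, 160.4]}
618 (np.float64(1.0517904383398942), np.float64(-0.36073649499190497)) {'cb': [307.7, 205.4], 'tip': [284.4, 160.6]}
622 (np.float64(1.263195344700364), np.float64(-0.3868972835320237)) {'cb': [308.6, 206.3], 'tip': [287.8, 162.2]}
[(array([282.5, 160.7]), 0.59)]
```

View pics/c6.png

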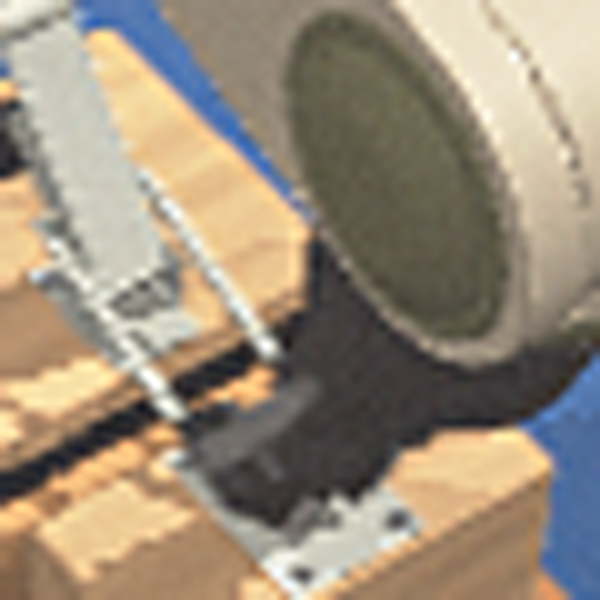

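Emit:
{"name": "step_arm", "arguments": {
  "commands": ".6 0 0 0 0 0 0;.6 0 0 0 0 0 0;.6 0 0 0 0 0 0;.6 0 0 0 0 0 0;.6 0 0 0 0 0 0"
}}

```text
time_s: 10.2
eef_pos: [636.6, 105.2, 118.5]
ee_rot: [-0.19, 0.001, 0.982, 0.001]
force: [0.1, -0.3, -0.6]
grip_width: 0.602
grip_force: 0.0
```

Emit:
{"name": "step_arm", "arguments": {
  "commands": ".6 0 0 -2 0 0 0;.6 0 0 -4.5 0 0 0;.6 0 0 -8 0 0 0;.6 0 0 -11.5 0 0 0;.6 0 0 -11.5 0 -.2 0;.6 0 0 -11.5 0 -.37 0;.6 0 0 -11.5 0 -.37 0"
}}

```text
time_s: 10.78
eef_pos: [681.0, 105.0, 225.0]
ee_rot: [-0.005, 0.002, 1.0, 0.0]
force: [1.9, -0.1, -0.9]
grip_width: 0.6
grip_force: 0.0
```

```bash
python3 - <<'E'
from h import *
a=save("scene","s6.png");s=sense();print(s["eef_pos"],s["force"],s["grip_width"],s["time_s"],s["ee_rot"])
for l in("crossbar","handle_tip","keeper_lip","tab"): print(l,[(np.round(x["xy"],1),round(x["score"],2)) for x in spot_point("scene",l)[:2]])
for x in(616,618,620):
  P=pts(PX,PY,*solve(x,100)); print(x,solve(x,100),P["tip"],{k:proj("scene",P[k]).round(1).tolist() for k in("cb","tip","tab","top")})
cv2.imwrite("pics/c7.png",cv2.resize(a[150:220,270:340,::-1],(600,600),interpolation=2))
E
```

```text
[677.22119008 105.81575458 223.10569961] [-5.86224202 -0.2323727  -0.49051427] 0.5989556987234047 10.8333 [-4.00775633e-03  9.13496859e-04  9.99991504e-01  3.07336386e-04]
crossbar [(array([306.4, 205.5]), 0.5)]
handle_tip [(array([282.4, 162. ]), 0.64)]
keeper_lip [(array([247.2, 259.9]), 0.65), (array([305.4, 205.4]), 0.59)]
tab [(array([311.5, 205. ]), 0.7), (array([291.5, 210.4]), 0.64)]
616 (np.float64(0.9256341094584748), np.float64(-0.3395328185602121)) [500.29242727 106.         173.71918076] {'cb': [307.2, 204.9], 'tip': [282.5, 160.2], 'tab': [311.3, 204.7], 'top': [313.1, 204.6]}
618 (np.float64(1.0517904383398942), np.float64(-0.36073649499190497)) [508.82260814 106.         179.33332911] {'cb': [307.7, 205.4], 'tip': [284.4, 160.6], 'tab': [311.9, 205.4], 'top': [313.6, 205.4]}
620 (np.float64(1.1626700333007192), np.float64(-0.3760000492690185)) [516.85189266 106.         183.34715324] {'cb': [308.1, 205.9], 'tip': [286.1, 161.3], 'tab': [312.4, 206.0], 'top': [314.2, 206.0]}
```

View pics/c7.png

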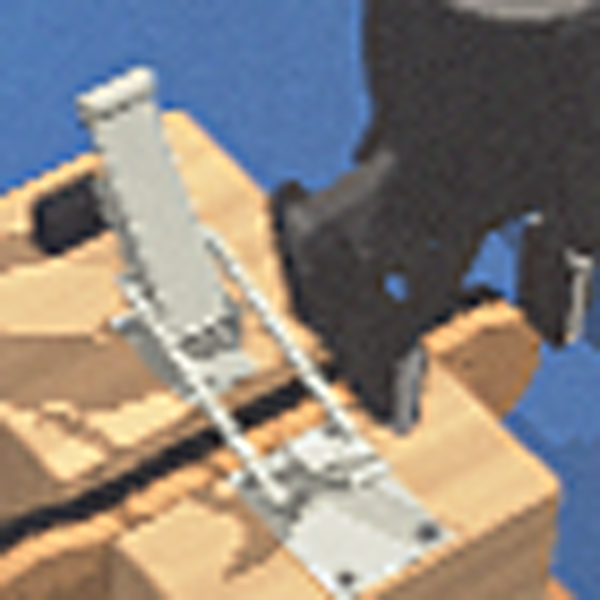

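```bash
cat >> h.py <<'E'
def push(L,p,gap=0,r=72):
    l=np.array([-np.cos(L),np.sin(L)]);n=np.array([np.sin(L),np.cos(L)])
    C=np.array([PX,109])+r*l+(9+gap)*n
    t=C-11*np.array([-np.cos(p),np.sin(p)])+17*np.array([np.sin(p),np.cos(p)])
    return [t[0],PY,t[1]]
E
python3 - <<'E'
from h import *
s=sense();print(s["eef_pos"])
t=push(.95,.4,20);r=rel(t,.4);print(t,r[0],r[1])
cur=r[2]
for L,p,g in[(.95,.4,0),(.8,.35,0),(.65,.3,0),(.5,.24,0),(.4,.2,0),(.3,.15,0),(.2,.1,0),(.1,.05,0),(.05,.02,0),(0,0,0),(0,0,-1)]:
    t=push(L,p,g);q=rel(t,p,cur);print(L,np.round(t,1),q[0],q[1])
E
```

```text
[679.98939904 105.04030199 226.32829939]
[np.float64(547.459649950771), 106.0, np.float64(195.8091610719414)] [13.19  0.06  3.3 ] [ 0.001  0.381 -0.003]
0.95 [531.2 106.  184.2] [1.05 0.   1.71] [0. 0. 0.]
0.8 [521.5 106.  179.1] [1.75 0.   2.55] [ 0.   -0.05  0.  ]
0.65 [512.7 106.  172.7] [2.31 0.   3.48] [ 0.  -0.1  0. ]
0.5 [504.9 106.  165.3] [2.74 0.   4.47] [ 0.   -0.16  0.  ]
0.4 [500.3 106.  159.8] [2.94 0.   5.15] [ 0.  -0.2  0. ]
0.3 [496.3 106.  154. ] [3.09 0.   5.84] [ 0.   -0.25  0.  ]
0.2 [492.9 106.  147.9] [3.16 0.   6.53] [ 0.  -0.3  0. ]
0.1 [490.1 106.  141.6] [3.17 0.   7.23] [ 0.   -0.35  0.  ]
0.05 [488.9 106.  138.4] [3.16 0.   7.57] [ 0.   -0.38  0.  ]
0 [488. 106. 135.] [3.11 0.   7.92] [ 0.  -0.4  0. ]
0 [488. 106. 134.] [3.07 0.   8.01] [ 0.  -0.4  0. ]
```

Emit:
{"name": "step_arm", "arguments": {
  "commands": "0 3 0 0 0 0 0;0 6 0 0 0 .08 0;0 9 0 0 0 .18 0;0 12 0 1 0 .28 0;0 13.2 .1 2 0 .38 0;0 13.2 .1 3.3 0 .38 0;0 13.2 .1 3.3 0 .38 0;0 13.2 .1 3.3 0 .38 0;0 13.2 .1 3.3 0 .38 0"
}}

```text
time_s: 11.78
eef_pos: [548.0, 106.5, 195.6]
ee_rot: [-0.197, 0.001, 0.98, 0.001]
force: [0.6, -0.5, 0.5]
grip_width: -0.0
grip_force: 0.0
```

```bash
python3 - <<'E'
from h import *
s=sense();print(s["eef_pos"],s["ee_rot"],s["force"],s["grip_width"],s["time_s"])
E
```

```text
[547.96264955 106.53007375 195.57081666] [-1.96877070e-01  1.28659847e-03  9.80427149e-01  6.07769026e-04] [ 0.60781347 -0.5073179   0.48933122] -0.00010696599610806965 11.7833
```

Push down to about 0.3 rad in slow rows.

Emit:
{"name": "step_arm", "arguments": {
  "commands": "0 .5 0 .9 0 0 0;0 1.05 0 1.7 0 0 0;0 1.3 0 2 0 -.02 0;0 1.55 0 2.3 0 -.035 0;0 1.75 0 2.55 0 -.05 0;0 1.95 0 2.85 0 -.07 0;0 2.15 0 3.2 0 -.085 0;0 2.3 0 3.5 0 -.1 0;0 2.45 0 3.8 0 -.12 0;0 2.6 0 4.15 0 -.14 0;0 2.75 0 4.5 0 -.16 0;0 2.85 0 4.8 0 -.18 0;0 2.95 0 5.15 0 -.2 0;0 3.02 0 5.5 0 -.22 0;0 3.1 0 5.85 0 -.25 0;0 3.1 0 5.85 0 -.25 0"
}}

```text
time_s: 13.12
eef_pos: [495.8, 106.7, 153.7]
ee_rot: [-0.073, 0.001, 0.997, 0.0]
force: [0.2, -0.5, 0.1]
grip_width: 0.002
grip_force: 0.2
```

```bash
python3 - <<'E'
from h import *
a=save("scene","s7.png");s=sense();print(s["eef_pos"],s["ee_rot"],s["force"],s["time_s"])
for l in("crossbar","handle_tip","keeper_lip","tab"): print(l,[(np.round(x["xy"],1),round(x["score"],2)) for x in spot_point("scene",l)[:2]])
E
```

```text
[495.87230173 106.76493206 153.6596646 ] [-7.34204615e-02  1.32532044e-03  9.97300088e-01  4.61739380e-04] [-0.43146334 -0.27960005  1.4081941 ] 13.1667
crossbar [(array([301.8, 205.7]), 0.67)]
handle_tip [(array([276., 163.]), 0.84)]
keeper_lip [(array([303.3, 203.8]), 0.8)]
tab [(array([305.8, 204.1]), 0.57), (array([310.2, 201.6]), 0.54)]
```

```bash
python3 - <<'E'
from h import *
b=save("top","t7.png");a=cv2.imread("pics/s7.png")
cv2.imwrite("pics/c8.png",np.hstack([cv2.resize(a[150:220,262:332],(400,400),interpolation=2),cv2.resize(b[160:220,220:280,::-1],(400,400),interpolation=2)]))
for L in(.2,.3,.4): print(L,proj("scene",pts(PX,PY,L,0)["tip"]+5*np.array([np.sin(L),0,np.cos(L)])))
E
```

```text
0.2 [276.24778148 165.20537086]
0.3 [276.75404185 163.77125982]
0.4 [277.42264016 162.55714448]
```

View pics/c8.png

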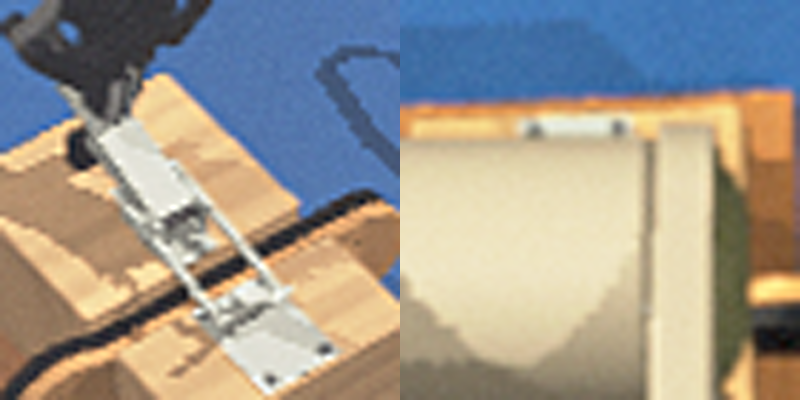

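```bash
python3 - <<'E'
from h import *
for z in(100,115):
  for x in(608,612,616): print(x,z,proj("scene",[x,106,z]).round(1),proj("scene",[x,87,z]).round(1),proj("scene",[x,125,z]).round(1))
a=cv2.imread("pics/s7.png")[190:215,292:320]
g=cv2.cvtColor(a,6); print("\n".join(" ".join("%3d"%v for v in r) for r in g))
E
```

```text
608 100 [305.4 203.1] [299.7 206.2] [311.1 200. ]
612 100 [306.3 204. ] [300.6 207.1] [312.  200.9]
616 100 [307.2 204.9] [301.5 208. ] [312.9 201.9]
608 115 [305.7 199.4] [299.9 202.5] [311.3 196.3]
612 115 [306.6 200.3] [300.8 203.4] [312.2 197.3]
616 115 [307.5 201.3] [301.7 204.4] [313.1 198.2]
125 136 130 133 127 149 187 203 175 157 236 227 202 193 153 140 149 156 117  61  41  47  43  47 100 178 187 183
131 132 129 197 218 222 223 213 205 181 170 238 193 135 144 153 121  60  46  49  48  49 102 113 172 185 154 178
196 168 126 124 115 186 234 233 220 203 162 185 205 169 106  89  65  41  48  45  44  96 176 189 154 162 198 208
209 216 158 128 126 144 183 174 165 137 138 146 217 200 104  37  42  48  47  96 175 189 150 183 200 183 173 177
217 206 211 219 170 108 124 135 141 152 159  95 138 239 195  82  35 111 177 189 184 167 183 185 178 177 174 177
229 216 246 239 166 145 150 154 156 120  65  40  40 149 248 182 171 184 182 159 177 181 176 176 176 179 176 184
213 222 155  96 134 154 160 121  62  47  42  46  40  98 149 254 236 171 175 183 178 179 176 177 181 181 187 184
176 233 196 142 
[... 1299 characters left out ...]
 202 200 197 199 197 195 192
208 211 217 220 180 142 144 147 154 228 220 205 222 227 225 225 225 227 226 212 198 198 199 200 201 202 201 199
203 207 211 213 216 174 144 140 195 230 230 225 224 222 222 223 224 224 221 226 229 227 209 200 206 181 126 126
204 206 209 213 175 135 146 197 205 228 231 227 223 222 223 222 224 224 225 222 223 224 226 228 214 157  87 101
208 212 170 136 140 144 192 206 198 173 206 227 225 223 221 221 221 223 224 220 224 222 221 224 227 237 208 255
209 217 172 139 140 187 204 192 196 194 175 214 228 227 222 222 223 223 221 224 224 222 225 226 225 240 228 204
172 135 138 194 208 200 197 193 195 197 195 177 193 222 226 223 222 224 223 223 223 222 228 227 228 189 192 162
```

Emit:
{"name": "step_arm", "arguments": {
  "commands": "0 0 0 .3 0 -.02 0;0 0 0 .3 0 -.02 0"
}}

```text
time_s: 13.58
eef_pos: [495.3, 106.8, 149.6]
ee_rot: [-0.064, 0.001, 0.998, 0.0]
force: [1.3, -0.5, 0.3]
grip_width: 0.0
grip_force: 0.2
```

Emit:
{"name": "step_arm", "arguments": {
  "commands": "0 0 0 .3 0 -.02 0;0 0 0 .5 0 -.04 0;0 0 0 .7 0 -.06 0;0 0 0 .7 0 -.06 0"
}}

```text
time_s: 13.92
eef_pos: [494.0, 106.9, 142.5]
ee_rot: [-0.034, 0.001, 0.999, 0.0]
force: [-0.4, 0.0, -0.3]
grip_width: -0.001
grip_force: 0.0
```

```bash
python3 - <<'E'
from h import *
a=save("scene","s8.png");s=sense();print(s["eef_pos"],s["ee_rot"],s["force"],s["time_s"],s["tau"])
for l in("crossbar","handle_tip","keeper_lip","keeper","tab"): print(l,[(np.round(x["xy"],1),round(x["score"],2)) for x in spot_point("scene",l)[:2]])
for L in(0,.1,.2,.3): print(L,proj("scene",pts(PX,PY,L,0)["tip"]+5*np.array([np.sin(L),0,np.cos(L)])))
# jaw shift: compare plate region before/after
g=[cv2.cvtColor(cv2.imread("pics/"+f),6)[203:225,295:340].astype(np.float32) for f in("s6.png","s8.png")]
print(cv2.phaseCorrelate(*g),proj("scene",[640,106,95])-proj("scene",[635,106,95]))
E
```

```text
[494.22611024 106.83586963 142.72870971] [-3.44274904e-02  1.32447138e-03  9.99406216e-01  4.57811727e-04] [ 0.29186514  0.01899938 -0.06495706] 13.9667 [ 1.01611668e-01 -4.27925491e+01 -2.22010946e+01 -1.36492374e-03
  2.79211637e-02 -2.13744010e-03]
crossbar [(array([304.3, 204.7]), 0.53)]
handle_tip [(array([277.7, 166.2]), 0.9), (array([307.3, 202. ]), 0.37)]
keeper_lip [(array([308.3, 201.4]), 0.83)]
keeper [(array([305. , 204.7]), 0.89)]
tab [(array([310., 204.]), 0.63)]
0 [275.73046847 168.66549728]
0.1 [275.90629216 166.84279018]
0.2 [276.24778148 165.20537086]
0.3 [276.75404185 163.77125982]
((-0.4850870481129981, -1.1238196234602746), 0.8290618631574843) [1.13423698 1.18764941]
```

Emit:
{"name": "step_arm", "arguments": {
  "commands": "0 0 0 .15 0 -.02 0;0 0 0 .3 0 -.04 0;0 0 0 .45 0 -.06 0;0 0 0 .6 0 -.07 0;0 0 0 .7 0 -.07 0;0 0 0 .7 0 -.07 0"
}}

```text
time_s: 14.72
eef_pos: [493.9, 106.8, 135.7]
ee_rot: [0.001, 0.001, 1.0, 0.0]
force: [-0.0, -0.4, 0.2]
grip_width: 0.001
grip_force: 0.0
```

Emit:
{"name": "step_arm", "arguments": {
  "commands": "0 0 0 .07 0 0 0;0 0 0 .14 0 0 0;0 0 0 .14 0 0 0"
}}

```text
time_s: 14.97
eef_pos: [494.1, 106.8, 135.0]
ee_rot: [0.001, 0.001, 1.0, 0.0]
force: [-3.0, -0.7, 6.9]
grip_width: 0.002
grip_force: 3.2
```

Emit:
{"name": "step_arm", "arguments": {
  "commands": "0 0 0 .05 0 0 0;0 0 0 .1 0 0 0;0 0 0 .1 0 0 0;0 0 0 .1 0 0 0"
}}

```text
time_s: 15.3
eef_pos: [494.2, 106.8, 135.0]
ee_rot: [0.001, 0.001, 1.0, 0.0]
force: [-6.8, 0.2, 15.7]
grip_width: -0.001
grip_force: 7.8
```

Emit:
{"name": "step_arm", "arguments": {
  "commands": "0 0 0 -.5 0 0 0;0 0 0 -3 0 0 0;0 0 0 -7 0 0 0;0 -3 0 -11 0 0 0;0 6 0 -14 0 0 0;0 10 0 -14 0 0 0;0 14 0 -14 0 0 0;0 14 0 -14 0 0 0"
}}

```text
time_s: 15.97
eef_pos: [355.5, 107.0, 272.7]
ee_rot: [0.001, 0.001, 1.0, 0.0]
force: [-0.2, 0.1, 1.0]
grip_width: -0.001
grip_force: 0.0
```

```bash
python3 - <<'E'
from h import *
a=save("scene","s9.png");s=sense();print(s["eef_pos"],s["force"],s["time_s"])
for l in("crossbar","handle_tip","keeper_lip","tab"): print(l,[(np.round(x["xy"],1),round(x["score"],2)) for x in spot_point("scene",l)[:2]])
for L in(0,.1,.2,.3): print(L,proj("scene",pts(PX,PY,L,0)["tip"]+5*np.array([np.sin(L),0,np.cos(L)])))
G=lambda f:cv2.cvtColor(cv2.imread("pics/"+f),6)[205:228,298:340].astype(np.float32)
print(cv2.phaseCorrelate(G("s6.png"),G("s9.png")),cv2.phaseCorrelate(G("s8.png"),G("s9.png")))
cv2.imwrite("pics/c9.png",cv2.resize(a[150:220,262:332,::-1],(600,600),interpolation=2))
E
```

```text
[349.6070446  107.74344299 273.559218  ] [-0.74733925  1.97489391  3.54221117] 16.0167
crossbar [(array([304.7, 205. ]), 0.61)]
handle_tip [(array([273.3, 167.6]), 0.55)]
keeper_lip [(array([306.3, 202.5]), 0.89), (array([209.9, 258.1]), 0.49)]
tab [(array([312.2, 201.1]), 0.41)]
0 [275.73046847 168.66549728]
0.1 [275.90629216 166.84279018]
0.2 [276.24778148 165.20537086]
0.3 [276.75404185 163.77125982]
((0.09476171987612148, -0.8049634925838589), 0.8596331349125614) ((0.4831131056154092, -0.012838492804306156), 1.012981488086559)
```

```bash
python3 - <<'E'
from h import *
G=lambda f:cv2.cvtColor(cv2.imread("pics/"+f),6).astype(np.float32)
d=np.array([1.134,1.188])/5
def cost(A,B,m,reg):
    M=np.float32([[1,0,d[0]*m],[0,1,d[1]*m]]) # A(x - ) : B(x)=A(x+d m)
    W=cv2.warpAffine(A,M,(560,420),flags=cv2.INTER_LINEAR|cv2.WARP_INVERSE_MAP)
    y0,y1,x0,x1=reg; return np.abs(W-B)[y0:y1,x0:x1].mean()
for f in("s0.png","s1.png"):
  for nm,reg in(("plate/jaw",(206,226,300,336)),("jaw wall",(215,245,280,335)),("fixed jaw",(165,200,256,280))):
    c=[cost(G(f),G("s9.png"),m,reg) for m in range(-2,9)]; print(f,nm,np.argmin(c)-2,np.round(c,1))
E
```

```text
s0.png plate/jaw 5 [18.6 16.8 15.8 12.9 10.4  8.1  6.4  6.3  8.6 11.  13.7]
s0.png jaw wall 4 [9.4 8.2 7.3 6.5 6.1 5.6 5.4 5.6 6.8 8.2 9.8]
s0.png fixed jaw -1 [24.1 23.9 24.2 24.9 26.3 28.1 29.9 30.3 31.  31.9 33.2]
s1.png plate/jaw 5 [19.  17.2 16.2 13.3 10.9  8.6  6.9  6.6  8.8 11.2 13.9]
s1.png jaw wall 4 [ 9.6  8.3  7.6  6.7  6.2  5.8  5.7  5.8  7.   8.4 10. ]
s1.png fixed jaw -1 [24.5 24.3 24.7 25.3 26.7 28.5 30.3 30.8 31.5 32.4 33.7]
```

The jaw is drawn in by about 4.5–5 mm and stays there with the arm away, and the lever is home. I'm handing the job in.

```bash
python3 -c "
from rig import *
print(finish_job())"
```

```text
the job is handed in; nothing more can be done
None
```

The sole is clamped and the job is handed in: the loop is hooked under the keeper lip, the lever lies home on its rest, the jaw is drawn in about 4.5–5 mm by camera comparison, and the arm is clear of everything. I had no picture views left at the end, so the final state rests on the measured contact and image comparison, and the hand-in returned no verdict.

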